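# Take a shoe last off its safety hook and stand it on the bench mat

### The arm

A 6-joint arm with a two-finger parallel gripper is mounted at the origin on the work surface. World frame = base frame: x ahead of the robot, y to its left, z up, the work surface at z = 0. Lengths are in m, angles in rad, forces in N, time in s.
With the tool pointing down it reaches from about 0.3 to 0.825 m from the base axis. Payload 5.4 kg.
Tool frame: the origin (TCP) lies on the centre line of the jaws, within the pads' length; the fingertips stand 8 mm ahead of it and the grasp point (between the pads) lies 11 mm behind it; z points along the fingers, y is the line along which they close (so a half turn about z gives the same grasp; the last joint's range is limited). The gripper opens to 92 mm and grips with 3 to 60 N. Pads are 20 mm wide; open, the fingers measure 128 mm over their backs; the gripper's body (75 mm by 189 mm) begins 69 mm behind the grasp point.
Start: joints at [-1.48, 0.158, 1.597, -0, 1.386, -0.21], TCP at [0.17, -0.549, 0.223] pointing down, gripper open.
Joint ranges: [-2.91, 2.91], [-0.94, 2.29], [0.18, 2.7], [-1.29, 4.43], [0.17, 2.64], [-3, 3]. Speed limits (rad/s): [2.57, 2.57, 3.14, 3.14, 3.14, 3.14].

### API

Orientations are given as [roll, pitch, yaw] about the fixed x, y, z axes, in that order (R = Rz(yaw) Ry(pitch) Rx(roll)).
In Python, from bench import ctrl gives the robot as it stands. The module is installed in compiled form; this text tells all that it offers.
- The arm moves only by the tool apply_moves, never from a script. Its arguments are lists of equal length, an entry for each row: "claw": the finger opening in mm, from 0 to 91.9; "offset": the shift along the tool's x, y, z in units of 50 mm (1.0 is 50 mm), a list of three; "angular": the turn, a rotation vector about the tool's x, y, z in degrees, a list of three. In form: {"claw": [claw, ...], "offset": [[x, y, z], ...], "angular": [[rx, ry, rz], ...]}. A call has 1 to 5 rows; each row is the pose to reach, as a shift and turn from the pose commanded when the call began, along the tool's axes at that moment; what a row does not reach only later rows make up. A row lasts 1/8 s, in which the tool goes at most 62.5 mm and 10.7 degrees, less where a joint would pass 70% of its speed; a pose out of reach is approached as far as the arm can. A call with a gripper value outside its range is refused whole. The fingers move at their own pace and stop on an object; "force" is the grip in N (left out, the last holds). Time passes only in rows, so rows that repeat a pose let the fingers close. It gives the time, the measured TCP pose, the force, the opening and the grip force at its end, in the units of the state.
- ctrl.sense(): the state, without advancing time (a new reading comes with each control period).
- ctrl.read_camera(name): name is "scene" or "top" or "wrist"; returns a dict with "frame" (420x560x3 uint8, red, green, blue), "vertical_fov" (degrees; the focal length in pixels is half the picture's height over the tangent of half this angle, whatever the lens; pixels are square), "cx", "cy" (the principal point, pixels), "camera_from_world" (4x4, takes a point from world to camera coordinates); the wrist camera has in their place "hand_eye" (4x4, takes a point from camera to tool coordinates, whose origin is the TCP and whose axes are the flange's). Camera axes: x right, y down, z forward; pixel columns grow to the right and rows downward; lengths in m; the calibration is good to about 2 mm. A picture is of the moment at which its call begins: read the wrist's pose just before it. There is no depth.
- ctrl.finish_job(): hands the job in; it is judged then, once.
The state is a dict: "t": time; "joints": joint angles; "qvel": joint speeds; "effort": joint torques, N m; "tcp_pos": TCP position; "tcp_rot": TCP orientation; "force": force on the tool from outside, world axes, zero at the start; "torque": the same for the moment, N m; "finger_gap": finger opening in m; "finger_force": force on a finger pad.
Only numpy, scipy, OpenCV 4.12 (cv2) and the standard library are available. Lean on these libraries where they do the work, as an engineer would, in place of code of your own. Each camera call takes 0.05 s, during which the arm holds its last target. There are 200 camera calls.

### The job

Take the metal shoe last off its safety hook: push the last's hanging bar back against the sprung keeper until the bar comes under the opening in the strap above it, lift it out there without forcing it (never over 60 N against the hook), and carry it off past the hook's nose. Then set the last down (do not drop it) sole down in the middle of the rubber mat, lying lengthwise along it, toe either way, and let go. Leave the jar, the brush and the tin where they are.

Things in the scene. Friction and masses are not known exactly. Their poses are not given: they have to be found in the camera images.
- hook: Hook stand fixed to the bench: red post and foot, steel arm. Origin on the bench top below the place where the hanging bar rests at first; z up; its +y runs along the level arm from the nose to the post (way out at -y). Post front at y 90 mm, foot plate y 70 to 180, 8 mm thick; nothing of it is higher than 166 mm above the bench.
- bar_seat (a point): Top of the hook's 14 mm square arm, 146 mm above the bench, where the bar rests; axes as hook (all y here are from this point, in mm). The nose, y -20 to -8, rises 14 mm above the arm; the keeper's front is at y 8 when shut and its top 13 mm above the arm.
- strap_mid (a point): y 28, on the underside (15 mm above the arm) of a steel strap along the arm, 16 mm wide, 5 mm thick. It keeps the bar down except at one opening, 17 mm long. The strap is clamped anywhere: the opening's middle is at y 16 to 38, not reported: feel for it (bar stopped on lifting: lower, push further or less) or look. This point does not move with the strap.
- nose_tip (a point): Top of the nose's outer face, y -20, 14 mm above the arm. The strap passes over it and its end bends down in front, at y -42 to -20 depending on where it is clamped; a plate under the arm joins the strap's parts, lowest point 17 mm below the arm's top. The bar is clear of everything beyond y -50.
- keeper (a joint): Sprung keeper, a smooth (low-friction) black nylon block sliding on the hook's arm: 0 = shut, grows in m as it is pushed back towards the post, end of travel 0.042. It pushes towards the nose with 3 N when shut, 7.2 N at the end of travel (100 N/m).
- last_grip (a point): Centre of the wooden grip on top of the last's hanging frame, 177 mm straight above the middle of the sole. Grip 76 mm long (x), 18 mm wide (y), 22 mm high, taken from above, fingers closing along y. Axes: x along the last to the toe, z up. At first parallel to the hook's axes, 202 mm above the bench, grip's underside 25 mm above the strap.
- last_bar (a point): Middle of the round hanging bar, 10 mm thick, along x between two uprights (27 mm free to each side), 51 mm below the grip centre. At first it rests on the arm with 3 mm play to nose and keeper and 5 mm to the strap. The window below the bar is 66 mm high: with the arm in it raise the part at most 48 mm; raised 22 to 44 mm the bar passes over strap and nose.
- last_sole (a point): Middle of the flat underside of the last; axes as last_grip. The last is a plain aluminium foot form, 180 mm long, 68 mm wide, 55 mm high, with a dark steel frame on it, loose, about 0.55 kg in all. At first it hangs 25 mm above the bench.
- mat_top (a point): Middle of the top face of a black rubber mat fixed to the bench, 260 mm (its x) by 150 mm (its y), top 6 mm above the bench, z up.
- jar: Amber jar of shoe cream, 60 mm across, 60 mm tall; origin under its middle. A bystander.
- brush: Wooden shoe brush lying bristles down, 150 mm long (y), 50 mm wide, 42 mm high; origin under its middle. A bystander.
- tin: Flat polish tin, 88 mm across, 28 mm high; origin under its middle. A bystander.
Not all that is in view belongs to the job. Of the things shaped like the part that bears last_grip, the aluminium one is meant.

How it is judged:
By the outcome, as a careful person would: the job done as asked, in the order asked, and still so for the second after the job is handed in, with the robot touching nothing.
It also fails if it takes over 48 s, if anything falls off the work surface, if the arm or the gripper's body presses on something with over 40 N, if the wrist force passes 120 N, or if a joint passes its speed limit or range.

## Working session

There is one attempt and no reset: what is moved stays moved. The work goes in short steps, Python scripts to look and compute and a tool call to move; the robot and the scene stay as the last step left them, time stands still between calls to the robot, and variables do not carry over. Pictures are saved under pics/ and viewed, at most 10 in all, crops included, and the job is handed in when it is done.

Besides the shell and the picture viewer there is one more tool, called as name(argument=value, ...), one argument or row to a line, values as JSON. apply_moves: Moves the arm, as the interface text tells. Its arguments: {"type":"object","properties":{"claw":{"type":"array"},"offset":{"type":"array"},"angular":{"type":"array"},"force":{"type":"number"}},"required":["claw","offset","angular"]}

```bash
mkdir -p pics; cat > h.py <<'E'
import numpy as np, cv2
from scipy.spatial.transform import Rotation as R
from bench import ctrl
def cam(n):
    s=ctrl.sense(); c=ctrl.read_camera(n); f=c["frame"]; h=f.shape[0]
    c["f"]=h/2/np.tan(np.radians(c["vertical_fov"])/2)
    if "hand_eye" in c:
        T=np.eye(4);T[:3,:3]=tr(s);T[:3,3]=s["tcp_pos"]; c["wc"]=T@np.array(c["hand_eye"])
    else: c["wc"]=np.linalg.inv(np.array(c["camera_from_world"]))
    return c
def tr(s):
    r=np.array(s["tcp_rot"]); return r if r.shape==(3,3) else R.from_euler("xyz",r).as_matrix()
def ray(c,u,v):
    d=c["wc"][:3,:3]@np.array([(u-c["cx"])/c["f"],(v-c["cy"])/c["f"],1]); return c["wc"][:3,3],d/np.linalg.norm(d)
def onz(c,u,v,z):
    o,d=ray(c,u,v); return o+d*(z-o[2])/d[2]
def proj(c,p):
    q=np.linalg.inv(c["wc"])@np.append(p,1); return q[0]/q[2]*c["f"]+c["cx"],q[1]/q[2]*c["f"]+c["cy"]
def tri(rs):
    A=0;b=0
    for o,d in rs:
        P=np.eye(3)-np.outer(d,d);A=A+P;b=b+P@o
    return np.linalg.solve(A,b)
def save(c,n,crop=None,s=1):
    f=c["frame"][:,:,::-1]
    if crop: f=f[crop[1]:crop[3],crop[0]:crop[2]]
    cv2.imwrite("pics/"+n,cv2.resize(f,None,fx=s,fy=s,interpolation=cv2.INTER_CUBIC))
E
python3 - <<'E'
from h import *
import pickle
print(ctrl.sense())
for n in("scene","top"):
    c=cam(n);save(c,n+".png",s=1.4);pickle.dump(c,open(n+".pkl","wb"));print(n,c["f"],c["cx"],c["cy"],c["wc"].round(3))
E
```

```text
{'t': 0.0, 'joints': array([-1.48005956e+00,  1.59073041e-01,  1.59821896e+00,  2.52982962e-05,
        1.38618140e+00, -2.10091525e-01]), 'qvel': array([ 0.00067974,  0.0006653 , -0.00064701, -0.0021494 ,  0.00150725,
       -0.00310596]), 'effort': array([ 8.82340955e-04, -3.85571730e+01, -3.22108626e+01,  7.01192091e-02,
        3.75851803e-02, -1.35691948e-04]), 'tcp_pos': array([ 0.17031521, -0.54856523,  0.22161207]), 'tcp_rot': array([-3.13975845e+00, -4.16541422e-04,  3.00823242e-01]), 'force': array([-0.50763551,  0.44273721, -0.35582473]), 'torque': array([ 0.0199073 , -0.02462044, -0.01282525]), 'finger_force': 0.0, 'finger_gap': 0.09183763915568967}
scene 458.5345316093645 275.44138842513814 204.20337467238502 [[ 0.719  0.462 -0.519  1.1  ]
 [ 0.695 -0.476  0.539 -0.507]
 [ 0.003 -0.748 -0.664  0.884]
 [ 0.     0.     0.     1.   ]]
top 513.4246046139145 272.5803787422767 202.48732558101636 [[-0.009 -0.988  0.154  0.344]
 [-1.     0.012  0.018  0.084]
 [-0.019 -0.154 -0.988  1.216]
 [ 0.     0.     0.     1.   ]]
```

View pics/scene.png

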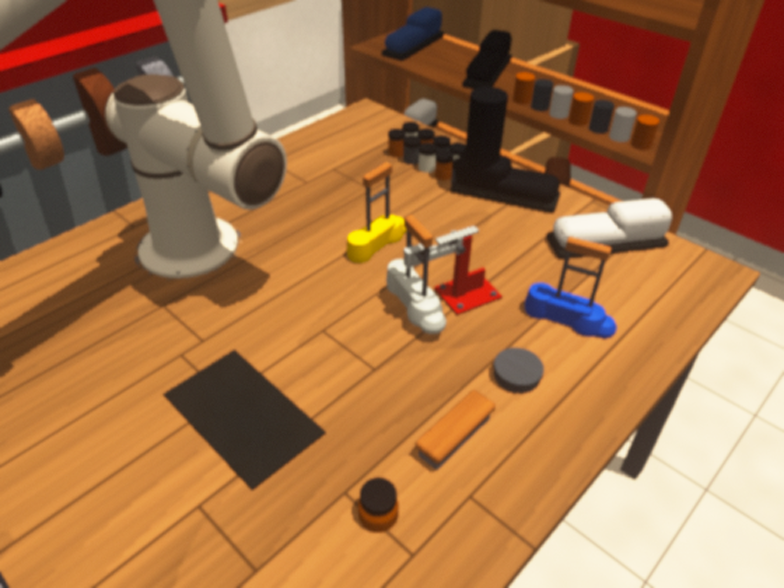

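View pics/top.png

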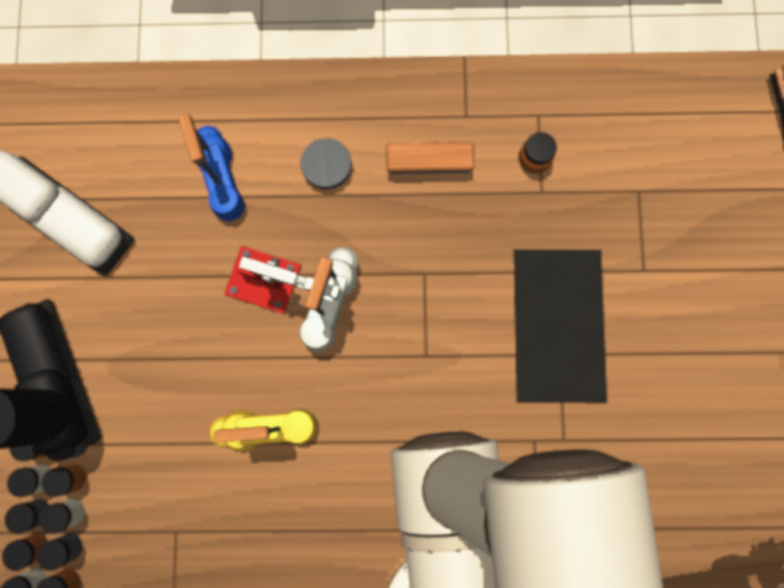

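Scene: the aluminium last hangs on the hook, grip near (418,231)/1.4 and the post to its right; the mat is near (245,418)/1.4. Top: grip near (319,284)/1.4 and arm pointing left to the post, so hook +y ≈ world +y. Mat is near (560,326)/1.4. Next I measure the grip and mat.

```bash
cat > m.py <<'E'
from h import *
import pickle
S,T=[pickle.load(open(n+".pkl","rb")) for n in("scene","top")]
def rect(c,box,fn):
    x0,y0,x1,y1=[int(v/1.4) for v in box]
    hsv=cv2.cvtColor(c["frame"],cv2.COLOR_RGB2HSV).astype(int)[y0:y1,x0:x1]
    m=cv2.morphologyEx(fn(hsv).astype(np.uint8),cv2.MORPH_OPEN,np.ones((2,2)))
    cs=cv2.findContours(m,cv2.RETR_EXTERNAL,cv2.CHAIN_APPROX_NONE)[0]
    k=max(cs,key=cv2.contourArea)+np.array([x0,y0]); M=cv2.moments(k)
    return np.array([M["m10"],M["m01"]])/M["m00"],cv2.minAreaRect(k),M["m00"]
org=lambda h:(h[...,0]>5)&(h[...,0]<20)&(h[...,1]>150)&(h[...,2]>90)
blk=lambda h:h[...,2]<60
g=[rect(S,(398,212,440,250),org),rect(T,(300,250,338,316),org)]
for q in g: print("grip",q)
# hsv patch of top crop, bench vs grip
hs=cv2.cvtColor(T["frame"],cv2.COLOR_RGB2HSV)
print(hs[203,228],hs[203,250], cv2.cvtColor(S["frame"],cv2.COLOR_RGB2HSV)[165,298])
rs=[ray(S,*g[0][0]),ray(T,*g[1][0])]
p=tri(rs);print("gripc",p,[np.array(proj(c,p))-q[0] for c,q in zip((S,T),g)])
b=cv2.boxPoints(g[1][1]);w=np.array([onz(T,*x,p[2]+.011) for x in b]);print("grip corners",w.round(3))
m=[rect(S,(150,340,340,500),blk),rect(T,(500,235,620,415),blk)]
p=tri([ray(S,*m[0][0]),ray(T,*m[1][0])]);print("mat",p)
for c,q in zip((S,T),m): print(onz(c,*q[0],.006).round(4),np.array([onz(c,*x,.006) for x in cv2.boxPoints(q[1])]).round(3),q[2])
E
python3 m.py
```

```text
grip (array([301.6922043 , 161.40793011]), ((298.5, 163.5), (25.0, 29.0), 90.0), 496.0)
grip (array([228.2810334 , 203.19470699]), ((228.2343292236328, 203.2704620361328), (9.160338401794434, 37.65192413330078), 19.025604248046875), 264.5)
[ 13 161 227] [ 28  28 118] [ 13 202 183]
gripc [0.50505524 0.19485626 0.2094163 ] [array([-2.5293922 ,  0.46022207]), array([-2.36155648, -2.15357596])]
grip corners [[0.467 0.209 0.22 ]
 [0.537 0.186 0.22 ]
 [0.531 0.169 0.22 ]
 [0.461 0.192 0.22 ]]
mat [ 0.4595901  -0.19448892 -0.01637278]
[ 0.4792 -0.1981  0.006 ] [[ 0.346 -0.262  0.006]
 [ 0.309 -0.102  0.006]
 [ 0.592 -0.129  0.006]
 [ 0.603 -0.268  0.006]] 4975.5
[ 0.4543 -0.194   0.006 ] [[ 0.582 -0.125  0.006]
 [ 0.583 -0.271  0.006]
 [ 0.331 -0.262  0.006]
 [ 0.329 -0.12   0.006]] 6286.0
```

```bash
cat >> h.py <<'E'
def rel(targets,pos=None,rot=None):
    "targets: (x,y,z,yaw_deg) tool-down -> offset/angular rows from the (commanded) pose"
    s=ctrl.sense(); p=np.array(s["tcp_pos"] if pos is None else pos); A=tr(s) if rot is None else rot
    for x,y,z,w in targets:
        B=R.from_euler("xyz",[np.pi,0,np.radians(w)]).as_matrix()
        print((A.T@(np.array([x,y,z])-p)/.05).round(3).tolist(),np.degrees(R.from_matrix(A.T@B).as_rotvec()).round(2).tolist())
E
python3 - <<'E'
from h import *
c=cam("wrist");print(np.array(c["hand_eye"]).round(3),c["f"],c["cx"],c["cy"])
rel([(.30,-.45,.3,10),(.40,-.2,.35,-2),(.47,.0,.36,-18),(.48,.13,.36,-18)])
E
```

```text
[[-0.001 -0.956 -0.293  0.083]
 [ 1.    -0.001  0.001 -0.   ]
 [-0.001 -0.293  0.956 -0.163]
 [ 0.     0.     0.     1.   ]] 305.0324756708161 279.23299201257197 210.30609717162153
[3.063, -1.119, -1.56] [-0.08, -0.01, 7.24]
[6.455, -5.304, -2.553] [-0.08, -0.0, 19.24]
[8.977, -8.709, -2.748] [-0.08, 0.01, 35.24]
[9.939, -11.133, -2.744] [-0.08, 0.01, 35.24]
```

apply_moves(
  claw=[90, 90, 90, 90, 90],
  offset=[
    [6.45, -5.3, -2.7],
    [6.45, -5.3, -2.7],
    [6.45, -5.3, -2.7],
    [6.45, -5.3, -2.7],
    [6.45, -5.3, -2.7],
  ],
  angular=[
    [0, 0, 18],
    [0, 0, 18],
    [0, 0, 18],
    [0, 0, 18],
    [0, 0, 18],
  ],
)

```text
t: 0.78
tcp_pos: [0.3345, -0.2989, 0.3192]
tcp_rot: [-3.141, -0.0, -0.014]
force: [-0.9, -1.0, 0.7]
finger_gap: 0.0902
finger_force: 0.0
```

```bash
python3 - <<'E'
from h import *
s=ctrl.sense();print(s["t"],s["tcp_pos"],s["tcp_rot"],s["qvel"])
rel([(.41,-.2,.36,0),(.48,.13,.36,-18)])
import pickle
c=cam("wrist");pickle.dump(c,open("w1.pkl","wb"))
E
```

```text
0.775 [ 0.33445041 -0.29894779  0.31917568] [-3.14149086e+00 -1.49932203e-04 -1.37732637e-02] [ 0.96537396 -0.3152249  -0.02897771  0.00129844  0.34127324  0.95225065]
[1.484, -2.0, -0.816] [-0.01, -0.01, -0.79]
[2.793, -8.618, -0.815] [-0.01, -0.01, 17.21]
```

apply_moves(
  claw=[90, 90, 90],
  offset=[
    [1.3, -1.4, -0.8],
    [1.3, -1.4, -0.8],
    [1.3, -1.4, -0.8],
  ],
  angular=[
    [0, 0, 0],
    [0, 0, 0],
    [0, 0, 0],
  ],
)

```text
t: 1.2
tcp_pos: [0.4011, -0.2307, 0.3599]
tcp_rot: [3.14, -0.002, -0.009]
force: [0.0, -0.3, 0.1]
finger_gap: 0.0899
finger_force: 0.0
```

```bash
python3 - <<'E'
from h import *
s=ctrl.sense();print(s["t"],s["tcp_pos"],s["tcp_rot"],np.abs(s["qvel"]).max())
import pickle
c=cam("wrist");pickle.dump(c,open("w2.pkl","wb"));save(c,"w2.png",s=1)
from m import rect,blk,T
print("wrist")
q=rect(c,(0,0,783,587),blk);print(q)
print(onz(c,*q[0],.006),np.array([onz(c,*x,.006) for x in cv2.boxPoints(q[1])]).round(4))
t=rect(T,(500,235,620,415),blk); print("tri",tri([ray(c,*q[0]),ray(T,*t[0])]))
rel([(.46,.14,.36,-18)])
E
```

```text
1.2 [ 0.40110753 -0.23068161  0.35992352] [ 3.14012093e+00 -1.80386727e-03 -9.25999157e-03] 0.058627271895956075
grip (array([301.6922043 , 161.40793011]), ((298.5, 163.5), (25.0, 29.0), 90.0), 496.0)
grip (array([228.2810334 , 203.19470699]), ((228.2343292236328, 203.2704620361328), (9.160338401794434, 37.65192413330078), 19.025604248046875), 264.5)
[ 13 161 227] [ 28  28 118] [ 13 202 183]
gripc [0.50505524 0.19485626 0.2094163 ] [array([-2.5293922 ,  0.46022207]), array([-2.36155648, -2.15357596])]
grip corners [[0.467 0.209 0.22 ]
 [0.537 0.186 0.22 ]
 [0.531 0.169 0.22 ]
 [0.461 0.192 0.22 ]]
mat [ 0.4595901  -0.19448892 -0.01637278]
[ 0.4792 -0.1981  0.006 ] [[ 0.346 -0.262  0.006]
 [ 0.309 -0.102  0.006]
 [ 0.592 -0.129  0.006]
 [ 0.603 -0.268  0.006]] 4975.5
[ 0.4543 -0.194   0.006 ] [[ 0.582 -0.125  0.006]
 [ 0.583 -0.271  0.006]
 [ 0.331 -0.262  0.006]
 [ 0.329 -0.12   0.006]] 6286.0
wrist
(array([ 74.59445204, 367.71369993]), ((279.0, 361.5), (113.0, 558.0), 90.0), 9511.0)
[-0.01334436  0.20160697  0.006     ] [[ 0.1397  0.3157  0.006 ]
 [ 0.127  -0.7752  0.006 ]
 [-0.166  -0.8502  0.006 ]
 [-0.1498  0.3958  0.006 ]]
tri [ 0.39838936 -0.12059689  0.41092102]
[1.116, -7.442, -0.029] [0.04, -0.0, 17.36]
```

View pics/w2.png

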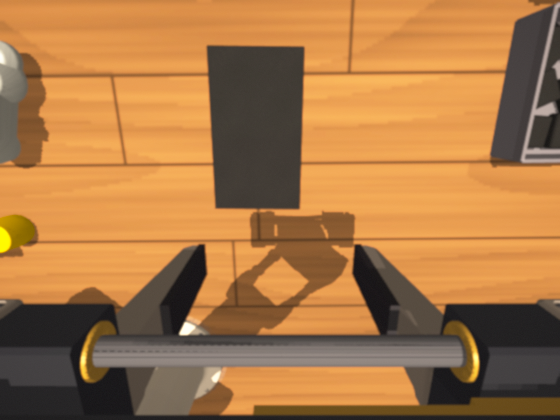

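Mat spans pixels (208–304, 46–208). I refine it there and move on to the hook.

```bash
sed -i '/^g=\[/,$d' m.py; cat >> m.py <<'E'
E
python3 - <<'E'
from m import *
c=pickle.load(open("w2.pkl","rb"))
q=rect(c,(270,40,450,310),blk);print(q)
print(onz(c,*q[0],.006),np.array([onz(c,*x,.006) for x in cv2.boxPoints(q[1])]).round(4))
t=rect(T,(500,235,620,415),blk); print("tri",tri([ray(c,*q[0]),ray(T,*t[0])]))
rel([(.449,.2275,.30,-18)])
E
```

```text
Traceback (most recent call last):
  File "m.py", line 9, in rect
    k=max(cs,key=cv2.contourArea)+np.array([x0,y0]); M=cv2.moments(k)
      ~~~^^^^^^^^^^^^^^^^^^^^^^^^
ValueError: max() iterable argument is empty
```

```bash
python3 - <<'E'
from m import *
c=pickle.load(open("w2.pkl","rb"))
q=rect(c,(270,40,450,310),lambda h:(h[...,2]<90)&(h[...,1]<90));print(q)
print(onz(c,*q[0],.006),np.array([onz(c,*x,.006) for x in cv2.boxPoints(q[1])]).round(4))
t=rect(T,(500,235,620,415),blk); print("tri",tri([ray(c,*q[0]),ray(T,*t[0])]))
rel([(.449,.2275,.30,-18)])
E
```

```text
(array([257.01376817, 125.93339798]), ((256.0, 128.0), (160.0, 94.0), 90.0), 13921.0)
[ 0.47126629 -0.19586222  0.006     ] [[ 0.5864 -0.1263  0.006 ]
 [ 0.585  -0.2695  0.006 ]
 [ 0.3307 -0.2727  0.006 ]
 [ 0.3325 -0.1068  0.006 ]]
tri [ 0.46360704 -0.19693783 -0.0185475 ]
[0.877, -9.19, 1.17] [0.04, -0.0, 17.36]
```

apply_moves(
  claw=[90, 90, 90, 90, 90],
  offset=[
    [1, -9, 0],
    [1, -9, 0],
    [1, -9, 0],
    [1, -9, 0],
    [1, -9, 0],
  ],
  angular=[
    [0, 0, 17.4],
    [0, 0, 17.4],
    [0, 0, 17.4],
    [0, 0, 17.4],
    [0, 0, 17.4],
  ],
)

```text
t: 1.88
tcp_pos: [0.4374, 0.0727, 0.3577]
tcp_rot: [3.141, 0.001, -0.319]
force: [-0.7, -1.0, -0.3]
finger_gap: 0.0904
finger_force: 0.0
```

```bash
python3 - <<'E'
from h import *
s=ctrl.sense();print(s["t"],s["tcp_pos"],s["tcp_rot"],np.abs(s["qvel"]).max())
rel([(.449,.2275,.30,-18)])
E
```

```text
1.875 [0.43741971 0.07269286 0.35773138] [ 3.14070172e+00  9.53511673e-04 -3.19438623e-01] 1.1878862443337208
[-0.751, -3.013, 1.153] [0.05, 0.05, -0.3]
```

apply_moves(
  claw=[90, 90, 90, 90],
  offset=[
    [-0.6, -2.2, 1.1],
    [-0.6, -2.2, 1.1],
    [-0.6, -2.2, 1.1],
    [-0.6, -2.2, 1.1],
  ],
  angular=[
    [0, 0, 0],
    [0, 0, 0],
    [0, 0, 0],
    [0, 0, 0],
  ],
)

```text
t: 2.38
tcp_pos: [0.4437, 0.1848, 0.3033]
tcp_rot: [3.14, 0.001, -0.318]
force: [0.0, -0.6, -0.7]
finger_gap: 0.0898
finger_force: 0.0
```

```bash
python3 - <<'E'
from h import *
import pickle
s=ctrl.sense();print(s["t"],s["tcp_pos"],s["tcp_rot"],np.abs(s["qvel"]).max())
c=cam("wrist");pickle.dump(c,open("w3.pkl","wb"));save(c,"w3.png",s=1.4)
E
```

```text
2.375 [0.44369979 0.18478548 0.30327166] [ 3.14033409e+00  6.57650955e-04 -3.18070531e-01] 0.02274124689411579
```

View pics/w3.png

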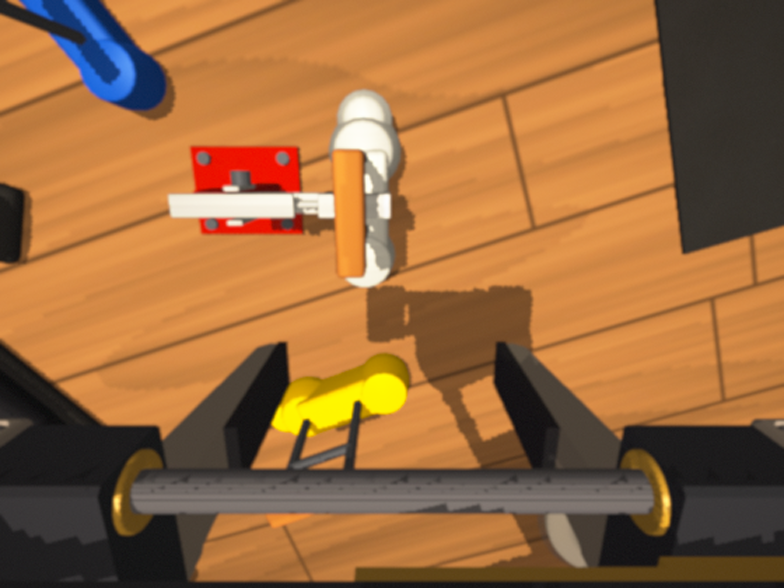

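Hook and grip appear square to the image: grip at (349,213)/1.4, strap from x 170 to 390, with a break near x≈295–333. Zooming in.

```bash
python3 - <<'E'
from m import *
c=pickle.load(open("w3.pkl","rb"));save(c,"w3z.png",(170,120,290,175),6.5)
q=rect(c,(325,130,372,290),lambda h:(h[...,0]>5)&(h[...,0]<20)&(h[...,1]>160));print(q)
o=lambda h:(h[...,0]>5)&(h[...,0]<20)&(h[...,1]>150)&(h[...,2]>90)
t=rect(T,(300,250,338,316),o)
p=tri([ray(c,*q[0]),ray(T,*t[0])]);print("tri",p,[np.array(proj(k,p))-r[0] for k,r in((c,q),(T,t))])
print("top plane",onz(c,*q[0],.211),onz(T,*t[0],.211))
for x in cv2.boxPoints(q[1]): print(x,onz(c,*x,.213).round(4))
for x in cv2.boxPoints(t[1]): print("T",x,onz(T,*x,.213).round(4))
E
```

```text
(array([246.22102041, 155.51020408]), ((246.5, 149.0), (114.0, 29.0), 90.0), 2450.0)
tri [0.50157306 0.19271152 0.20575494] [array([ 2.5618662 , -0.51631611]), array([-1.09711625, -0.15425968])]
top plane [0.50227216 0.19419208 0.211     ] [0.5004202  0.18996548 0.211     ]
[232.  92.] [0.5517 0.1876 0.213 ]
[261.  92.] [0.5447 0.1663 0.213 ]
[261. 206.] [0.4578 0.1966 0.213 ]
[232. 206.] [0.4657 0.2204 0.213 ]
T [217.76727 219.57494] [0.4677 0.2104 0.213 ]
T [230.04144 183.97981] [0.5388 0.1864 0.213 ]
T [238.70139 186.96599] [0.5325 0.1691 0.213 ]
T [226.42722 222.56111] [0.4616 0.1932 0.213 ]
```

View pics/w3z.png

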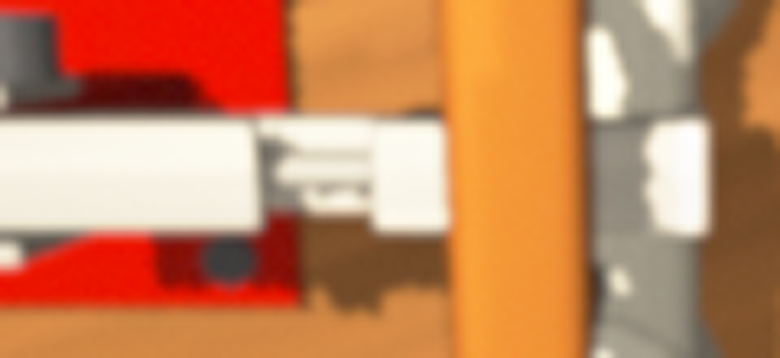

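Opening is at crop x 262–372 (raw u 210.3–227.2, v≈147); the strap end is at raw u≈279, and the grip edges at raw u≈239 and 260.

```bash
python3 - <<'E'
from m import *
c=pickle.load(open("w3.pkl","rb"))
a=-.318;X=np.array([np.cos(a),np.sin(a),0]);Y=np.array([-np.sin(a),np.cos(a),0])
f=lambda u,v,z:(lambda p:(round(p@X*1e3,1),round(p@Y*1e3,1)))(onz(c,u,v,z))
print("open",f(210.3,147,.166),f(227.2,147,.166),"end",f(278.9,147,.166),"strap sides",f(200,138.2,.166),f(200,155.5,.166))
print("grip",f(238.9,147,.213),f(260,147,.213))
# ends of grip from colour profile along column 249
h=cv2.cvtColor(c["frame"],cv2.COLOR_RGB2HSV)
print(h[95:115,247].tolist());print(h[188:206,250].tolist())
E
```

```text
open (np.float64(419.1), np.float64(380.7)) (np.float64(419.1), np.float64(364.3)) end (np.float64(419.1), np.float64(314.4)) strap sides (np.float64(427.4), np.float64(390.0)) (np.float64(411.0), np.float64(391.2))
grip (np.float64(423.5), np.float64(347.0)) (np.float64(423.5), np.float64(329.8))
[[24, 14, 253], [24, 14, 253], [25, 13, 253], [25, 13, 253], [24, 14, 253], [24, 14, 253], [26, 14, 253], [24, 14, 253], [26, 14, 252], [24, 16, 252], [22, 31, 246], [15, 87, 226], [13, 162, 220], [14, 198, 231], [15, 197, 241], [15, 195, 246], [15, 194, 247], [16, 194, 247], [16, 195, 247], [16, 196, 247]]
[[15, 196, 242], [15, 196, 242], [15, 196, 242], [15, 198, 241], [15, 198, 242], [15, 197, 242], [15, 200, 241], [15, 199, 240], [14, 194, 235], [13, 152, 226], [15, 80, 230], [23, 34, 242], [23, 28, 244], [22, 51, 235], [14, 96, 221], [13, 140, 198], [14, 165, 168], [14, 171, 152]]
```

Opening middle is about 34 mm along from the bar, consistent with the strap end at −24 mm. I'm moving above the grip, then down.

apply_moves(
  claw=[90, 90, 70, 60, 50],
  offset=[
    [1.09, -0.48, 0.8],
    [1.09, -0.48, 1.4],
    [1.09, -0.48, 2.24],
    [1.09, -0.48, 2.24],
    [1.09, -0.48, 2.24],
  ],
  angular=[
    [0, 0, 0],
    [0, 0, 0],
    [0, 0, 0],
    [0, 0, 0],
    [0, 0, 0],
  ],
)

```text
t: 3.05
tcp_pos: [0.5043, 0.191, 0.1941]
tcp_rot: [-3.14, -0.003, -0.319]
force: [-0.1, 0.1, 0.2]
finger_gap: 0.062
finger_force: 0.0
```

```bash
python3 - <<'E'
from h import *
import pickle
s=ctrl.sense();print(s["t"],s["tcp_pos"],s["tcp_rot"],s["finger_gap"],s["force"])
c=cam("wrist");pickle.dump(c,open("w4.pkl","wb"));save(c,"w4.png",s=1.4)
E
```

```text
3.05 [0.50429213 0.19103344 0.19414482] [-3.14024184e+00 -3.11030338e-03 -3.18674569e-01] 0.06204953914610455 [-0.12164361  0.12483735  0.23970426]
```

View pics/w4.png

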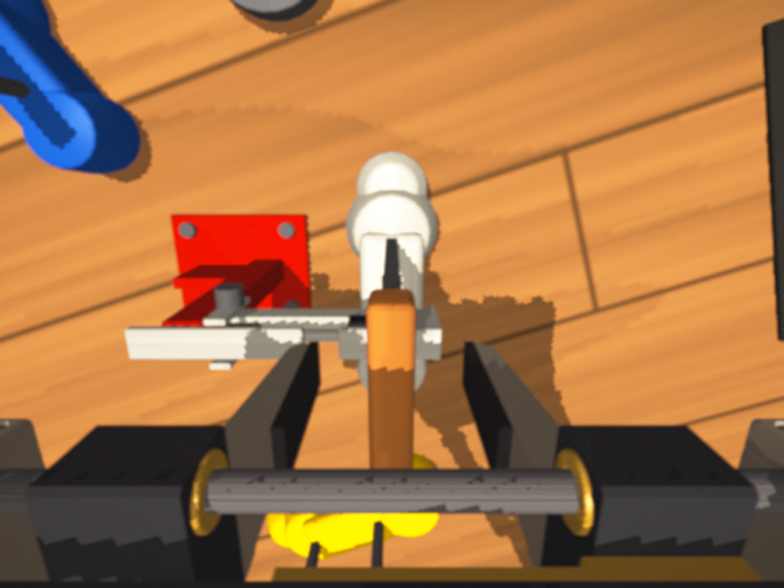

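Grip is centred between the fingers (x≈391 of tips 320–463). Closing.

apply_moves(
  claw=[10, 10, 10, 10, 10],
  offset=[
    [0, 0, 0],
    [0, 0, 0],
    [0, 0, 0],
    [0, 0, 0],
    [0, 0, 0],
  ],
  angular=[
    [0, 0, 0],
    [0, 0, 0],
    [0, 0, 0],
    [0, 0, 0],
    [0, 0, 0],
  ],
  force=60,
)

```text
t: 3.72
tcp_pos: [0.5028, 0.1918, 0.1919]
tcp_rot: [3.141, 0.0, -0.317]
force: [-0.2, -0.4, 2.2]
finger_gap: 0.0174
finger_force: 60.0
```

apply_moves(
  claw=[10, 10, 10, 10, 10],
  offset=[
    [0, 0, -0.05],
    [0, -0.17, -0.05],
    [0, -0.34, -0.05],
    [0, -0.51, -0.05],
    [0, -0.67, -0.05],
  ],
  angular=[
    [0, 0, 0],
    [0, 0, 0],
    [0, 0, 0],
    [0, 0, 0],
    [0, 0, 0],
  ],
)

```text
t: 4.35
tcp_pos: [0.5125, 0.2236, 0.1932]
tcp_rot: [3.139, 0.002, -0.317]
force: [-2.1, -5.2, -6.5]
finger_gap: 0.0173
finger_force: 60.0
```

apply_moves(
  claw=[10, 10],
  offset=[
    [0, 0, 0],
    [0, 0, 0],
  ],
  angular=[
    [0, 0, 0],
    [0, 0, 0],
  ],
)

```text
t: 4.6
tcp_pos: [0.5124, 0.2233, 0.1933]
tcp_rot: [3.139, 0.002, -0.317]
force: [-3.3, -5.8, -7.9]
finger_gap: 0.0172
finger_force: 60.0
```

```bash
python3 - <<'E'
from h import *
import pickle
s=ctrl.sense();a=-.318;Y=np.array([-np.sin(a),np.cos(a),0])
print(s["t"],s["tcp_pos"],s["tcp_rot"],s["finger_gap"],s["force"],s["torque"],"hooky",Y@s["tcp_pos"],"Fy",Y@s["force"])
c=cam("wrist");save(c,"w5.png",(80,190,400,330),2.4)
E
```

```text
4.6 [0.5124482  0.22331211 0.19325181] [ 3.13885916e+00  2.03231027e-03 -3.16603044e-01] 0.017212408495364293 [-3.2739471  -5.83486442 -7.87931494] [-1.16660938  0.52565319 -0.00389251] hooky 0.37234170833989755 Fy -6.5659765229881835
```

View pics/w5.png

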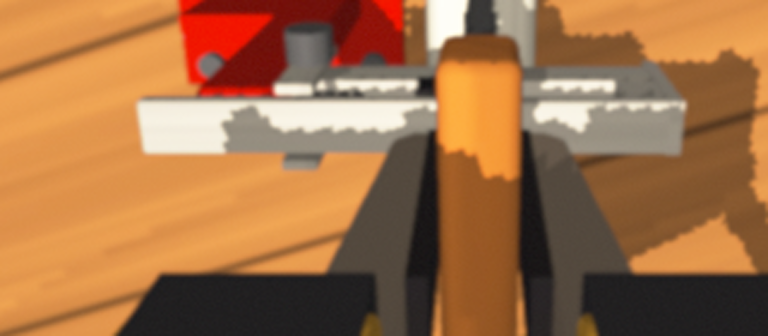

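Grip now covers the opening, and keeper push reads ~6.5 N as expected. Lifting gently.

apply_moves(
  claw=[10, 10, 10, 10],
  offset=[
    [0, 0, -0.05],
    [0, 0, -0.1],
    [0, 0, -0.15],
    [0, 0, -0.15],
  ],
  angular=[
    [0, 0, 0],
    [0, 0, 0],
    [0, 0, 0],
    [0, 0, 0],
  ],
)

```text
t: 5.15
tcp_pos: [0.5129, 0.2233, 0.2016]
tcp_rot: [3.14, 0.001, -0.317]
force: [-2.1, -5.7, -4.9]
finger_gap: 0.0175
finger_force: 60.0
```

apply_moves(
  claw=[10, 10, 10, 10, 10],
  offset=[
    [0, 0, -0.08],
    [0, 0, -0.18],
    [0, 0, -0.33],
    [0, 0, -0.48],
    [0, 0, -0.48],
  ],
  angular=[
    [0, 0, 0],
    [0, 0, 0],
    [0, 0, 0],
    [0, 0, 0],
    [0, 0, 0],
  ],
)

```text
t: 5.78
tcp_pos: [0.514, 0.2241, 0.227]
tcp_rot: [-3.14, -0.002, -0.317]
force: [-0.1, -0.4, -7.1]
finger_gap: 0.0175
finger_force: 60.0
```

apply_moves(
  claw=[10, 10, 10, 10, 10],
  offset=[
    [0, 0.3, 0],
    [0, 0.8, 0],
    [0, 1.3, 0],
    [0, 1.8, 0],
    [0, 2.3, 0],
  ],
  angular=[
    [0, 0, 0],
    [0, 0, 0],
    [0, 0, 0],
    [0, 0, 0],
    [0, 0, 0],
  ],
)

```text
t: 6.4
tcp_pos: [0.4764, 0.113, 0.2253]
tcp_rot: [3.141, 0.001, -0.317]
force: [0.2, -0.2, -6.4]
finger_gap: 0.0178
finger_force: 60.0
```

apply_moves(
  claw=[10, 10, 10],
  offset=[
    [0, 0.5, 0],
    [0, 0.8, 0],
    [0, 0.8, 0],
  ],
  angular=[
    [0, 0, 0],
    [0, 0, 0],
    [0, 0, 0],
  ],
)

```text
t: 6.78
tcp_pos: [0.4647, 0.0757, 0.2257]
tcp_rot: [-3.141, 0.0, -0.319]
force: [0.3, -0.3, -6.1]
finger_gap: 0.0178
finger_force: 60.0
```

```bash
python3 - <<'E'
from h import *
s=ctrl.sense();print(s["t"],s["tcp_pos"],s["tcp_rot"],s["finger_gap"],s["force"],s["torque"])
rel([(.458,-.195,.25,-1),(.458,-.195,.225,-1)])
E
```

```text
6.775 [0.46465767 0.07574986 0.225681  ] [-3.14138522e+00  5.50509619e-05 -3.18915988e-01] 0.01775553944827676 [ 0.26401904 -0.25348856 -6.14775421] [ 0.00917079  0.00548123 -0.001217  ]
[1.571, 5.184, -0.488] [-0.01, 0.0, -17.27]
[1.571, 5.184, 0.012] [-0.01, 0.0, -17.27]
```

apply_moves(
  claw=[10, 10, 10, 10, 10],
  offset=[
    [0.2, 0.5, 0],
    [0.5, 1.4, 0],
    [0.8, 2.5, 0],
    [1.1, 3.6, 0],
    [1.3, 4.4, 0],
  ],
  angular=[
    [0, 0, -3],
    [0, 0, -7],
    [0, 0, -11],
    [0, 0, -15],
    [0, 0, -17.3],
  ],
)

```text
t: 7.4
tcp_pos: [0.4584, -0.1545, 0.2259]
tcp_rot: [-3.142, -0.001, -0.014]
force: [0.0, -0.3, -6.4]
finger_gap: 0.0177
finger_force: 60.0
```

apply_moves(
  claw=[10, 10, 10],
  offset=[
    [0.04, 0.5, 0],
    [0.04, 0.85, 0],
    [0.04, 0.85, 0],
  ],
  angular=[
    [0, 0, 0],
    [0, 0, 0],
    [0, 0, 0],
  ],
)

```text
t: 7.78
tcp_pos: [0.4597, -0.1955, 0.2257]
tcp_rot: [-3.141, 0.0, -0.016]
force: [0.5, 0.6, -5.9]
finger_gap: 0.0177
finger_force: 60.0
```

```bash
python3 - <<'E'
from h import *
import pickle
s=ctrl.sense();print(s["t"],s["tcp_pos"],s["tcp_rot"],s["finger_gap"],s["force"])
rel([(.458,-.195,.172,-1)])
c=cam("top");pickle.dump(c,open("top2.pkl","wb"));save(c,"top2.png",(290,120,490,320),3)
w=cam("wrist");pickle.dump(w,open("w6.pkl","wb"));save(w,"w6.png",s=1.4)
E
```

```text
7.775 [ 0.45971837 -0.19548173  0.22565885] [-3.14098206e+00  4.27712631e-05 -1.58777051e-02] 0.017743631951275422 [ 0.52802716  0.58237978 -5.86977131]
[-0.034, -0.008, 1.073] [-0.03, 0.0, 0.09]
```

View pics/w6.png

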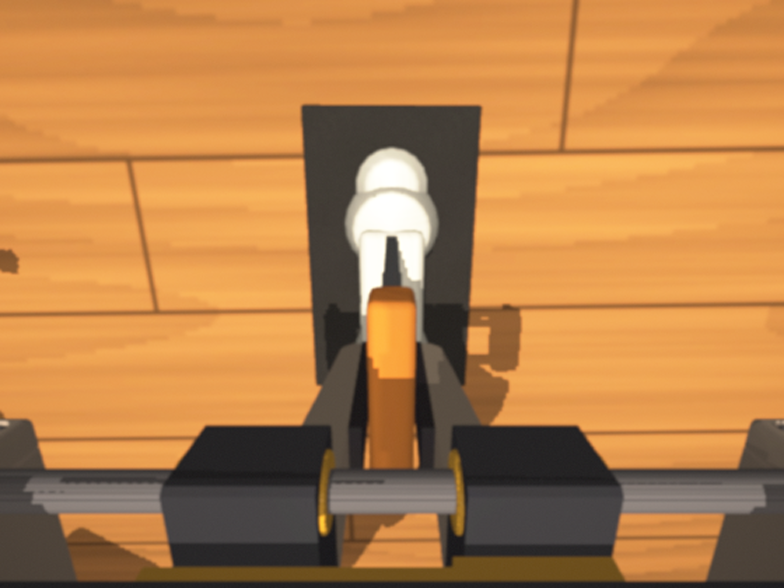

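View pics/top2.png

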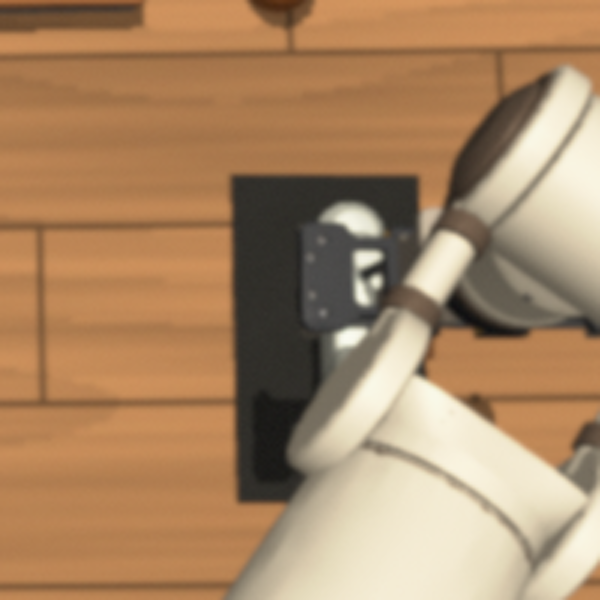

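Mat corners in w6: (303,105), (481,105), (465,384), (317,384). They are symmetric about the last (x≈391), so lateral centring and yaw are good; I check the lengthwise position.

```bash
python3 - <<'E'
from m import *
c=pickle.load(open("w6.pkl","rb"))
P=[onz(c,u/1.4,v/1.4,.006) for u,v in((303,105),(481,105),(465,384),(317,384))]
print(np.round(P,4),np.mean(P,0))
E
```

```text
[[ 0.5902 -0.124   0.006 ]
 [ 0.5879 -0.2706  0.006 ]
 [ 0.331  -0.2665  0.006 ]
 [ 0.3333 -0.1185  0.006 ]] [ 0.46061818 -0.19489422  0.006     ]
```

apply_moves(
  claw=[10, 10, 10, 10, 10],
  offset=[
    [0, 0, 0.3],
    [0, 0, 0.6],
    [0, 0, 0.85],
    [0, 0, 1.0],
    [0, 0, 1.0],
  ],
  angular=[
    [0, 0, 0],
    [0, 0, 0],
    [0, 0, 0],
    [0, 0, 0],
    [0, 0, 0],
  ],
)

```text
t: 8.5
tcp_pos: [0.4594, -0.1953, 0.1756]
tcp_rot: [-3.141, 0.0, -0.015]
force: [0.4, 0.5, -5.5]
finger_gap: 0.0174
finger_force: 60.0
```

apply_moves(
  claw=[10, 10, 10],
  offset=[
    [0, 0, 0.02],
    [0, 0, 0.05],
    [0, 0, 0.05],
  ],
  angular=[
    [0, 0, 0],
    [0, 0, 0],
    [0, 0, 0],
  ],
)

```text
t: 8.88
tcp_pos: [0.4605, -0.1959, 0.1749]
tcp_rot: [3.14, -0.003, -0.015]
force: [1.6, 1.7, 3.2]
finger_gap: 0.0174
finger_force: 60.0
```

Contact made (load now on the mat). Releasing.

apply_moves(
  claw=[25, 40, 60, 60, 60],
  offset=[
    [0, 0, 0],
    [0, 0, 0],
    [0, 0, 0],
    [0, 0, 0],
    [0, 0, 0],
  ],
  angular=[
    [0, 0, 0],
    [0, 0, 0],
    [0, 0, 0],
    [0, 0, 0],
    [0, 0, 0],
  ],
)

```text
t: 9.5
tcp_pos: [0.4594, -0.1953, 0.1732]
tcp_rot: [-3.142, 0.0, -0.015]
force: [-0.1, -0.3, -0.7]
finger_gap: 0.0594
finger_force: 0.0
```

apply_moves(
  claw=[60, 60, 60, 60, 60],
  offset=[
    [0, 0, -0.4],
    [0, 0, -1.2],
    [-0.5, 0, -2.2],
    [-1.2, 0, -2.6],
    [-1.2, 0, -2.6],
  ],
  angular=[
    [0, 0, 0],
    [0, 0, 0],
    [0, 0, 0],
    [0, 0, 0],
    [0, 0, 0],
  ],
)

```text
t: 10.12
tcp_pos: [0.3993, -0.1951, 0.3056]
tcp_rot: [3.138, -0.004, -0.016]
force: [-0.1, 0.5, -0.3]
finger_gap: 0.06
finger_force: 0.0
```

```bash
python3 - <<'E'
from h import *
s=ctrl.sense();print(s["t"],s["tcp_pos"],s["finger_gap"],s["force"])
w=cam("wrist");save(w,"w7.png",s=1)
E
```

```text
10.125 [ 0.39929951 -0.19514539  0.30563662] 0.0599641750046948 [-0.06465412  0.52354455 -0.30495235]
```

View pics/w7.png

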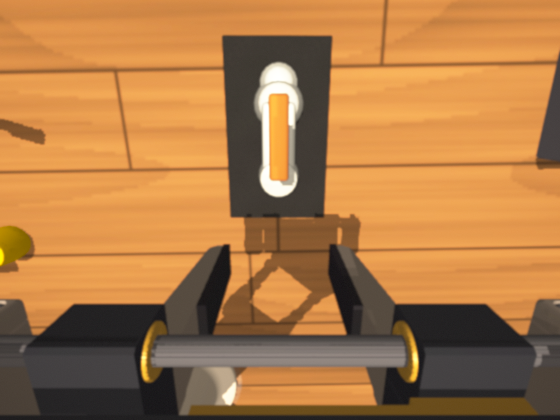

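The last stands upright, centred on the mat at (278,130) and aligned lengthwise, with the gripper clear.

```bash
python3 -c "
from bench import ctrl
print(ctrl.finish_job())"
```

```text
the job is handed in; nothing more can be done
None
```

The aluminium last is off the hook and standing sole down in the middle of the mat, lengthwise and released; the job is handed in at about 10 s, with the highest force reading about 8 N.

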